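# Mount a keypad reader on the studs of a test stand

## Task

Mount the white keypad reader on the sloping test stand, lamp end uppermost: feel for the two headed studs with the keyholes in its back, press it flat on the stud strip against the sprung locking pin, then slide it down the slope until it is fully home and the pin has snapped out into the hole in its back, and let go. Never push the reader against the stand with more than about 40 N (a firm thumb), and leave the padlock, lock cylinder, pliers and screwdriver where they lie.

Things in the scene. Friction and masses are not known exactly. Their poses are not given: they have to be found in the camera images.
- reader: Keypad reader: white plastic box 136 x 46 x 30 mm (x from -72 to +64 mm), dark face, light keys, 0.22 kg, lying on its back. Origin: in its back, on the centre line; x points to its lamp end (upper end when mounted), z out of its keys. Grip it across its width (y), best near x = -10 mm, over the pin, or it tips. Back 4 mm thick over a hollow 9 mm deep; pin hole in it at the origin, 9 x 10 mm.
- reader_lamp (a point): Middle of the green lamp window on the reader's front, at x = +43, y = 0, z = +30 mm in the reader's frame.
- keyhole_low (a point): Centre of the lower keyhole's wide end in the reader's back (reader x = -44, y = 0, z = 0 mm). Wide end 14 mm along x and 16 mm across, with 45 degree corners that lead into the slot; the slot, 8 mm wide, runs in reader +x and ends at x = -26.8 mm.
- keyhole_up (a point): The same for the upper keyhole (wide end at reader x = +16, y = 0, z = 0 mm); its slot, 8 mm wide, runs in reader +x and ends at x = +33.2 mm.
- panel: Sloping face (25 degrees) of the grey sheet-metal test stand, fixed to the bench; 200 mm up the slope x 132 mm. Origin: on the front plane of the bright steel stud strip, at the strip's middle setting. x points up the slope, y across, z out of the face. The grey panel lies 3 mm below that plane. Low screw heads (3 mm) at x = +-45, y = +-34 mm; a green terminal block 8 mm high at x = +101 mm.
- stud_low (a point): Where the lower stud stands on the strip's plane at the strip's middle setting (panel x = -30, y = 0, z = 0 mm). The strip is clamped through long slots, so it and both studs and the pin really sit, together, anywhere up to 12 mm up or down the slope (panel x) from this; that shift is not measured. No play across; it does not move under load.
- stud_up (a point): The same for the upper stud (panel x = +30 mm), with the same shift. Each stud: shank 5 mm thick; domed head 11 mm across, its underside 6.5 mm, its top 10.5 mm above the strip. A reader resting on the heads has its back at 10.5 mm; with the heads in the wide ends (play: x +-1.5, y +-2.5 mm) it meets the pin at 5 mm, and must be pressed to within 2.5 mm of the strip to pass under the heads.
- pin_place (a point): Where the locking pin stands at the strip's middle setting (panel origin), with the same shift. The reader's origin is 14 mm up the slope from the true pin when the heads enter the wide ends, and on the pin when home; 0.7 mm farther down the slots stop on the shanks.
- locking_pin (a joint): Sprung brass pin of 5.4 mm with a rounded end in the middle of the stud strip, in m: 0 = standing out 5 mm, grows as it is pressed in towards the panel. It takes 2 N to start it and about 4 N to press it flush (0.005). The reader's back holds it pressed in until the reader is home within about 1.5 mm; then it snaps out into the hole in the back and locks the reader.
- padlock: Bystander: small brass padlock with a dark face, 69 x 42 x 17 mm, origin under its centre. Leave it.
- lock_cylinder: Bystander: white metal lock cylinder with a key in it, 61 x 45 x 45 mm, origin under its centre. Leave it.
- pliers: Bystander: pliers with black handles, 53 x 164 x 12 mm, origin under its centre. Leave it.
- screwdriver: Bystander: screwdriver with a black handle, 28 x 198 x 30 mm, origin under its centre. Leave it.
There are look-alikes about, which are no part of the job. There is more than one size of the part that bears panel; the job needs the larger.

How it is judged (in metres and radians):
On the way:
1. the reader's back is pressed down on the stud strip with the heads inside its keyholes, lamp end up, the pin pressed in by its back (z of reader in the frame of panel between -0.003 and 0.003 m and x of reader in the frame of panel between -0.002 and 0.029 m and y of reader in the frame of panel between -0.005 and 0.005 m and x of reader_lamp in the frame of panel above 0.025 m and value of joint locking_pin above 0.0025 m), for 0.05 s.
At the end, for the whole second after the job is handed in: The reader lies flat on the stud strip (back within 3 mm of it, within 0.08 rad), lamp end up the slope, within 4 mm of the centre line and 14.5 mm of the panel's origin along the slope, with the locking pin standing out into its hole (pressed in less than 1.2 mm), at rest (z of reader in the frame of panel between -0.003 and 0.003 m and x of reader in the frame of panel between -0.0145 and 0.0145 m and y of reader in the frame of panel between -0.004 and 0.004 m and x of reader_lamp in the frame of panel above 0.025 m and angle between the z axis of reader and the z axis of panel, either way round below 0.08 rad and value of joint locking_pin below 0.0012 m and linear speed of reader below 0.01 m/s); the robot touches nothing.
It fails at once if the reader is pushed against the stand with more than 45 N (contact force between reader and panel above 45 N).
It fails at once if a bystander (padlock, lock cylinder, pliers, screwdriver) is moved more than 15 mm (distance of any of padlock, lock_cylinder, pliers, screwdriver from where it was at the start of the episode above 0.015 m).
It also fails if it takes over 72 s, if anything falls off the work surface, if the arm or the gripper's body presses on something with over 40 N, if the wrist force passes 120 N, or if a joint passes its speed limit or range.

## Robot

A 6-joint arm with a two-finger parallel gripper is mounted at the origin on a cart in front of the work surface, level with it; the furniture and walls round the work are solid. World frame = base frame: x ahead of the robot, y to its left, z up, the work surface at z = 0. Lengths are in mm, angles in rad, forces in N, time in s.
With the tool pointing down it reaches from about 350 to 975 mm from the base axis. Payload 17.4 kg.
Tool frame: the origin (TCP) lies midway between the tips of the shut fingers; the grasp point (between the pads) lies 19 mm behind it; y points along the fingers, z is the direction in which the jaws open and shut, and the axes are right-handed (so a half turn about y gives the same grasp; the last joint's range is limited). The gripper opens to 85 mm and grips with 20 to 120 N. Pads are 22 mm wide; open, the fingers measure 114 mm over their backs; the gripper's body (76 mm by 85 mm) begins 54 mm behind the grasp point. The pads swing forward as they close: fully open they stand 13 mm farther back than shut.
Start: joints at [-1.352, 0.116, 1.442, -0, 1.584, -0.038], TCP at [171.431, -652.873, 231.303] pointing down, gripper open.
Joint ranges: [-2.83, 2.83], [-0.83, 2.19], [0.07, 2.5], [-1.14, 4.28], [0.01, 3], [-2.97, 2.97]. Speed limits (rad/s): [1.89, 1.89, 2.22, 3.14, 3.14, 3.14].

## Interface

Orientations are given as a unit quaternion [w, x, y, z].
In Python, from station import env gives the robot as it stands. Calls block until the motion is done:
- env.move_to(position, orientation): joint-space move of the TCP to a pose.
- env.servo_line(position, velocity=150, ori=None): straight line of the TCP; ori=None keeps the orientation; velocity is the mean speed in mm/s.
- env.goto_joints(angles): joint-space move.
- env.set_gripper(opening, grasp_force=None): opening from 0.0 (shut) to 1.0 (fully open); grasp_force is the grip in N (None keeps the last); returns when the fingers have stopped.
- env.dwell(seconds).
- env.inverse_kinematics(position, orientation): joint angles nearest the present ones, or None.
- env.get_obs(): the state.
- env.get_image(name): name is "scene" or "top" or "wrist"; returns the picture (480x640x3 uint8, blue, green, red); there is no depth.
- env.get_calibration(name): a dict with "intrinsics" (3x3 intrinsics, pixels), "k1" (the pictures are not rectified: a ray, as slopes to the right and down, at radius r is drawn at 1 + k1 r^2 times it, then the intrinsics apply), "eye" and "attitude" of the camera in the world. Camera axes: x right, y down, z forward; pixel columns grow to the right and rows downward; lengths in mm; the calibration is good to about 2 mm. A picture is of the moment at which its call begins: read the wrist's pose just before it. get_calibration takes no time and is no camera call; for the wrist camera it gives the pose at the moment of the call.
A pose or a line that the arm cannot do raises env.MotionError and nothing moves.
- env.job_done(): hands the job in, once; it reports no verdict.
The state is a dict: "time_s": time; "joint_pos": joint angles; "joint_velocities": joint speeds; "tau": joint torques, N m; "eef_pos": TCP position; "eef_rot": TCP orientation; "ft_force": force on the tool from outside, world axes, zero at the start; "wrist_torque": the same for the moment, N m; "grip_width": opening from 0.0 (shut) to 1.0 (fully open).
Only numpy, scipy, OpenCV 4.12 (cv2) and the standard library are available. Lean on these libraries where they do the work, as an engineer would, in place of code of your own. Each camera call takes 0.05 s, during which the arm holds its last target.

## Working session

There is one attempt and no reset: what is moved stays moved. The work goes in short steps, each a Python script; the robot and the scene stay as the last script left them, time stands still between calls to the robot, and variables do not carry over. Pictures are saved under pics/ and viewed, and the job is handed in when it is done.

```bash
ls; mkdir -p pics; python3 - <<'E'
from station import env
import cv2
for n in ["scene","top","wrist"]:
    cv2.imwrite(f"pics/a_{n}.png",env.get_image(n)); print(n,env.get_calibration(n))
o=env.get_obs(); print({k:o[k] for k in o})
E
```

```text
pics
scene {'intrinsics': array([[462.4065861 ,   0.        , 320.003088  ],
       [  0.        , 462.4065861 , 240.88958571],
       [  0.        ,   0.        ,   1.        ]]), 'k1': -0.10385757855357061, 'eye': array([  14.89792471, 1162.5958352 ,  998.32214193]), 'attitude': array([ 0.09959208, -0.20342651,  0.88846194, -0.39916721])}
top {'intrinsics': array([[571.24671241,   0.        , 330.8197465 ],
       [  0.        , 571.24671241, 236.13809661],
       [  0.        ,   0.        ,   1.        ]]), 'k1': -0.0426756970206521, 'eye': array([ 267.77172008,  244.15820624, 1402.41489281]), 'attitude': array([-0.06660878,  0.70525616, -0.70398379,  0.05083152])}
wrist {'intrinsics': array([[354.45793757,   0.        , 325.38026165],
       [  0.        , 354.45793757, 238.09904638],
       [  0.        ,   0.        ,   1.        ]]), 'k1': -0.06864887436778268, 'eye': array([ 249.86055562, -633.69838692,  373.15427266]), 'attitude': array([ 0.12585928,  0.78163629, -0.6032365 , -0.09648772])}
{'time_s': 0.15, 'joint_pos': array([-1.35181180e+00,  1.16436595e-01,  1.44209282e+00,  2.32738011e-05,
        1.58401048e+00, -3.78065516e-02]), 'joint_velocities': array([ 0.00084008, -0.00277211, -0.00247786,  0.00030472,  0.00130813,
       -0.00139273]), 'tau': array([ 3.54251697e-04, -7.32507777e+01, -6.32848620e+01, -7.01992985e-05,
        5.12621744e-03,  1.02961027e-05]), 'eef_pos': array([ 171.3994426 , -652.73617955,  230.70256188]), 'eef_rot': array([ 0.0905181 , -0.09056231,  0.70162049, -0.70095195]), 'ft_force': array([-0.54854602, -0.15965968, -0.31689441]), 'wrist_torque': array([-0.0209877 ,  0.00043341, -0.05144405]), 'grip_width': 0.9988163138960932}
```

View pics/a_scene.png

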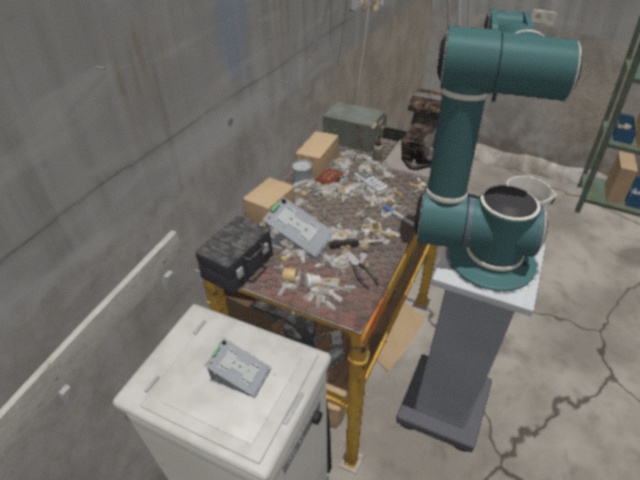

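View pics/a_top.png

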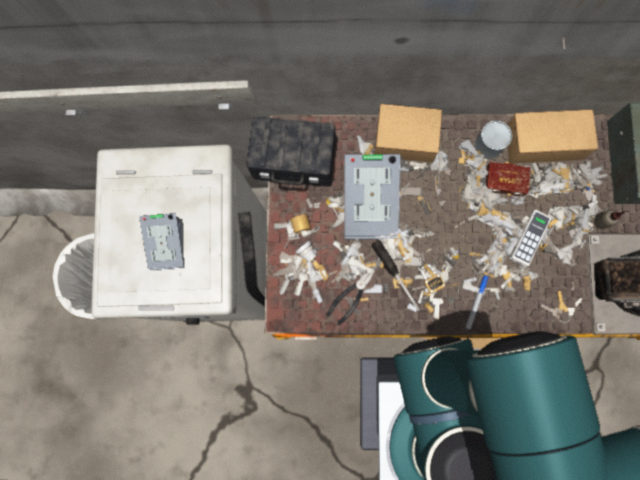

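View pics/a_wrist.png

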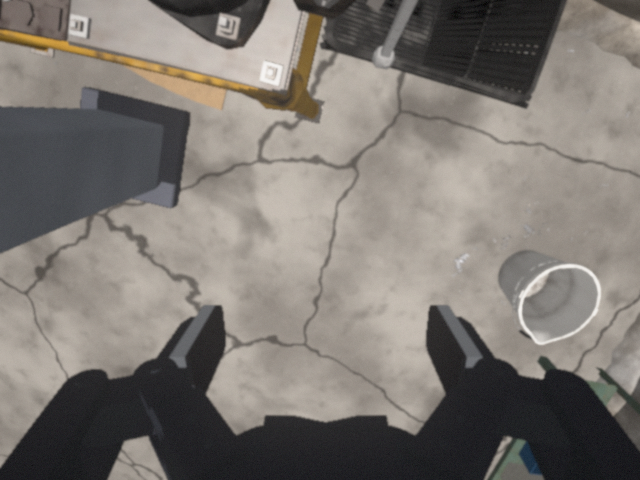

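```bash
cat > h.py <<'E'
import numpy as np, cv2
from scipy.spatial.transform import Rotation as R
def Rq(q): return R.from_quat([q[1],q[2],q[3],q[0]])
def qw(r):
    q=r.as_quat(); return np.array([q[3],q[0],q[1],q[2]])
def ray(c,uv):
    K=c['intrinsics']; d=np.array([c['k1'],0,0,0,0.])
    p=cv2.undistortPoints(np.array([[uv]],float),K,d)[0,0]
    v=Rq(c['attitude']).apply([p[0],p[1],1.]); return np.array(c['eye']),v/np.linalg.norm(v)
def onz(c,uv,z):
    e,v=ray(c,uv); return e+v*(z-e[2])/v[2]
def tri(obs):
    A=np.zeros((3,3));b=np.zeros(3)
    for c,uv in obs:
        e,v=ray(c,uv);P=np.eye(3)-np.outer(v,v);A+=P;b+=P@e
    x=np.linalg.solve(A,b)
    return x,[np.linalg.norm((np.eye(3)-np.outer(v,v))@(x-e)) for e,v in (ray(c,uv) for c,uv in obs)]
def proj(c,X):
    p=Rq(c['attitude']).inv().apply(np.asarray(X)-c['eye']); s=p[:2]/p[2]; s=s*(1+c['k1']*(s@s)); K=c['intrinsics']
    return np.array([K[0,0]*s[0]+K[0,2],K[1,1]*s[1]+K[1,2]])
E
python3 - <<'E'
from station import env
from h import *
t=cv2.imread('pics/a_top.png')
a=t[140:340,250:450]; b=t[140:340,440:640]
cv2.imwrite('pics/b.png',cv2.resize(np.hstack([a,b]),(800,400),interpolation=cv2.INTER_CUBIC))
c=env.get_calibration('top')
for n,uv,z in [('lampR',(540,217),30),('readerc',(530,237),30),('panel',(372,195),60),('green',(373,156),100),('small',(162,242),0)]: print(n,onz(c,uv,z))
print(Rq(env.get_obs()['eef_rot']).as_matrix().round(3))
cw=env.get_calibration('wrist'); print(Rq(cw['attitude']).as_matrix().round(3))
E
```

```text
lampR [ 545.52508257 -236.01813282   30.        ]
readerc [ 495.96231639 -208.79280167   30.        ]
panel [593.59324711 175.7414282   60.        ]
green [678.68356466 174.57031624 100.        ]
small [488.2467917  700.07462956   0.        ]
[[-0.967 -0.     0.254]
 [-0.254  0.001 -0.967]
 [-0.    -1.    -0.001]]
[[ 0.254 -0.919 -0.303]
 [-0.967 -0.241 -0.08 ]
 [ 0.001  0.313 -0.95 ]]
```

View pics/b.png

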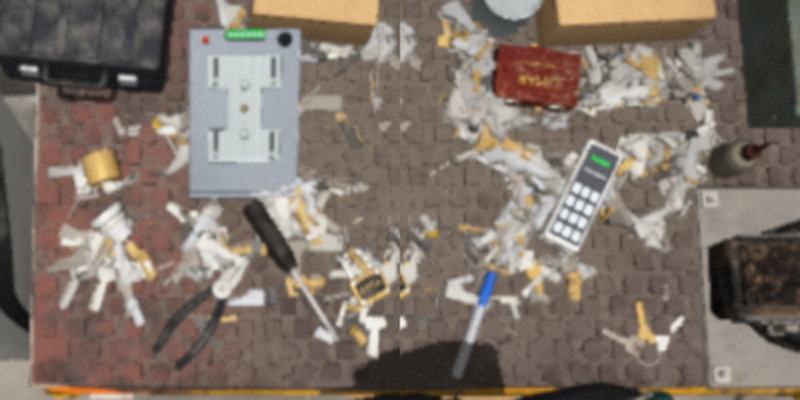

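```bash
cat >> h.py <<'E'
def tool(s,x,z):
    x=np.array(x,float);x/=np.linalg.norm(x);z=np.array(z,float);z-=x*(x@z);z/=np.linalg.norm(z);y=np.cross(z,x)
    return R.from_matrix(np.array([s*x,-z,s*y]).T)
def flatx(yaw): return [np.cos(yaw),np.sin(yaw),0]
a=np.radians(25)
XP=np.array([np.cos(a),0,np.sin(a)]);ZP=np.array([-np.sin(a),0,np.cos(a)])
E
python3 - <<'E'
from station import env
from h import *
for s in (1,-1):
  for n,p,r in [('reader',[496,-209,15],tool(s,flatx(-.5),[0,0,1])),('rhi',[496,-209,250],tool(s,flatx(-.5),[0,0,1])),('panel',[590,175,80],tool(s,XP,ZP)),('pflat',[590,175,330],tool(s,[1,0,0],[0,0,1]))]:
    q=env.inverse_kinematics(p,qw(r)); print(s,n,None if q is None else np.round(q,2))
E
```

```text
1 reader [-0.45 -0.03  1.96 -0.    1.22 -1.52]
1 rhi [-0.45 -0.19  1.71 -0.    1.62 -1.52]
1 panel [ 0.31 -0.17  2.01 -0.17  0.88 -1.18]
1 pflat [ 0.25 -0.02  1.43 -0.    1.74 -1.32]
-1 reader [-0.45 -0.03  1.96 -0.    1.22  1.62]
-1 rhi [-0.45 -0.19  1.71  0.    1.62  1.62]
-1 panel [ 0.31 -0.17  2.01 -0.17  0.88  1.96]
-1 pflat [ 0.25 -0.02  1.43 -0.    1.74  1.82]
```

```bash
python3 - <<'E'
from station import env
from h import *
import pickle
D={}
x=np.array(flatx(-.5)); r=tool(1,x,[0,0,1]); yv=np.array([-x[1],x[0],0])
def shot(n):
    c=env.get_calibration('wrist'); im=env.get_image('wrist'); cv2.imwrite(f'pics/{n}.png',im); D[n]=c
env.move_to([496+40*x[0],-209+40*x[1],180],qw(r)); print(env.get_obs()['time_s'])
env.dwell(.15)
shot('r1')
p=env.get_obs()['eef_pos']
env.servo_line(p+[0,0,0]+60*yv-40*x); env.dwell(.15); shot('r2')
rp=tool(1,[1,0,0],[0,0,1])
env.move_to([630,150,260],qw(rp)); env.dwell(.15); shot('p1')
env.servo_line([580,215,260]); env.dwell(.15);shot('p2')
print(env.get_obs()['time_s'])
pickle.dump(D,open('D.pkl','wb'))
E
```

```text
2.1667
5.5583
```

View pics/r1.png

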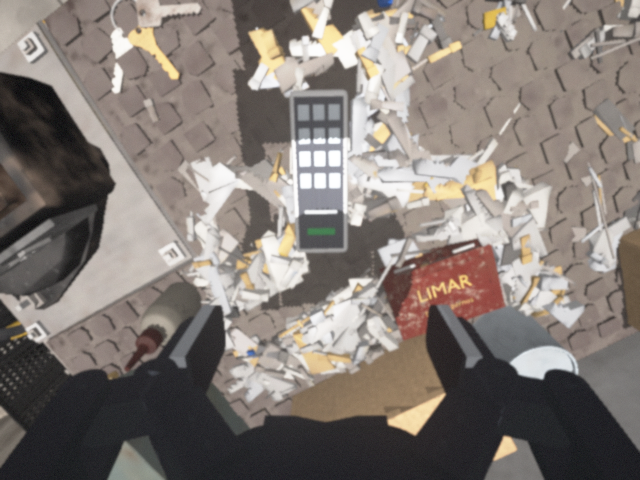

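View pics/r2.png

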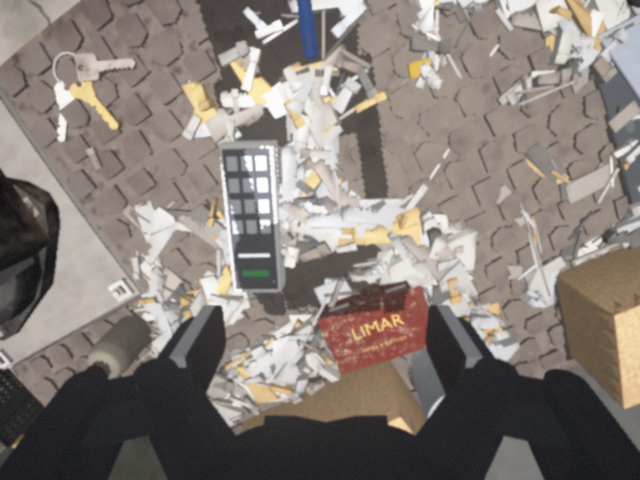

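View pics/p1.png

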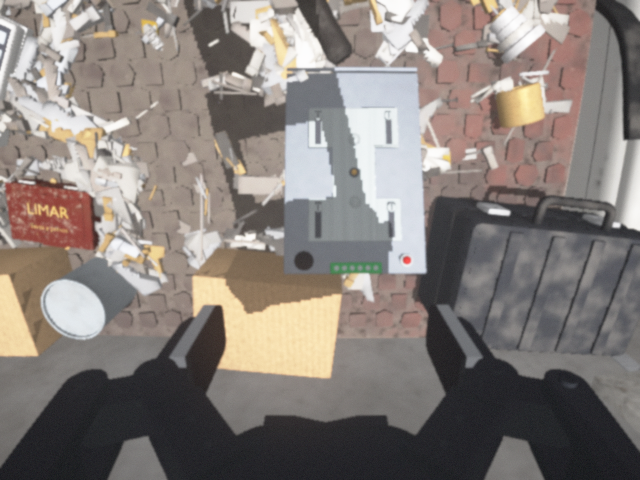

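View pics/p2.png

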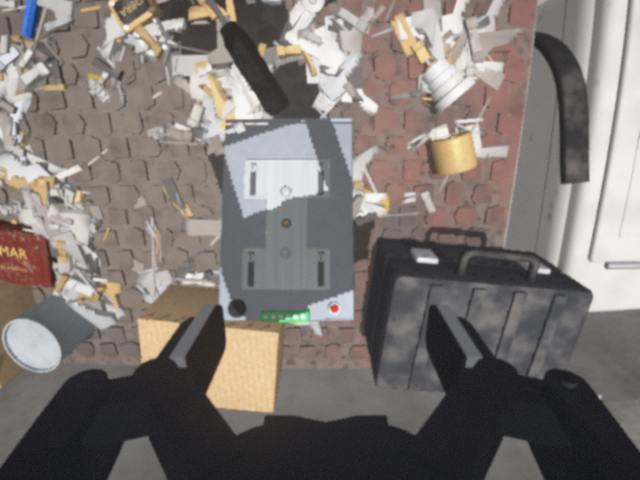

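```bash
python3 - <<'E'
from h import *
def crop(n,u,v,w,h,f,o):
    im=cv2.imread(f'pics/{n}.png')[v:v+h,u:u+w]; im=cv2.resize(im,None,fx=f,fy=f,interpolation=cv2.INTER_CUBIC)
    cv2.imwrite(f'pics/{o}.png',im); return im
a=crop('p1',270,60,170,220,2.6,'x'); b=crop('p2',205,110,170,220,2.6,'x')
L=cv2.hconcat([cv2.resize(a,(390,505)),cv2.resize(b,(390,505))]); cv2.imwrite('pics/cp.png',L)  # scale 2.294
a=crop('r1',270,80,100,180,3,'x'); b=crop('r2',205,130,100,180,3,'x'); cv2.imwrite('pics/cr.png',cv2.hconcat([a,b]))
E
```

```text
(no output)
```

View pics/cp.png

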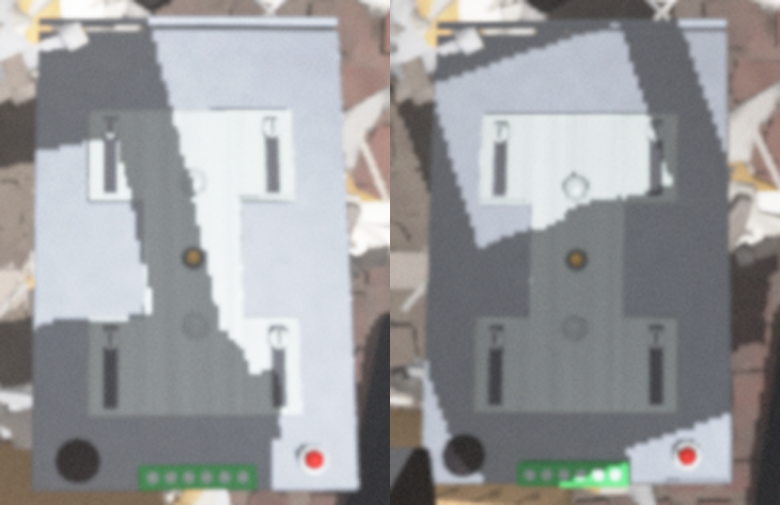

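View pics/cr.png

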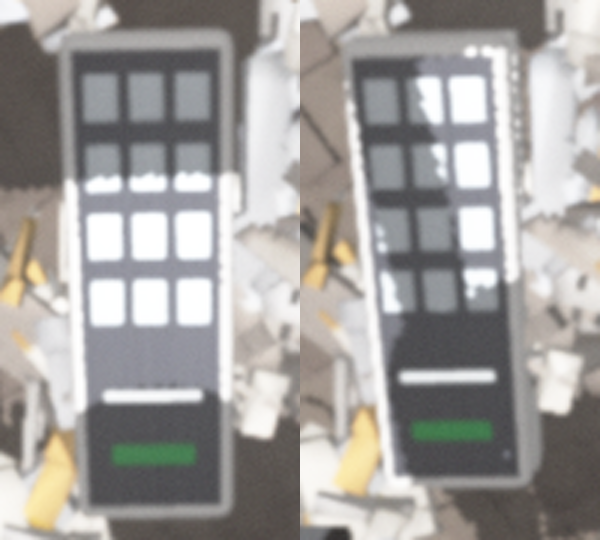

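```bash
python3 - <<'E'
from h import *
import pickle
D=pickle.load(open('D.pkl','rb'))
def px(u,v,f,o): return ((u+.5)/f-.5+o[0],(v+.5)/f-.5+o[1])
F=390/170
P={}
for n,a,b in [('pin',(194,257),(186,259)),('slow',(195,182),(185,186)),('sup',(194.5,327),(184,328)),
 ('cLL',(38,22),(45,20)),('cLR',(337,18),(337,20)),('cUL',(33,487),(38,483)),('cUR',(357,488),(341,482)),('red',(313,460),(297,456)),('hs1',(110,157),(110,158)),('hs2',(272,157),(267,158)),('hs3',(110,377),(105,376)),('hs4',(278,377),(265,376))]:
    X,e=tri([(D['p1'],px(*a,F,(270,60))),(D['p2'],px(*b,F,(205,110)))]); P[n]=X; print(n,X.round(1),np.round(e,2))
print('stud up-low',P['sup']-P['slow'])
for n,a,b in [('lamp',(154,455),(151,431)),('bar',(153,396),(147,377)),('fLL',(73,52),(51,58)),('fLR',(218,52),(202,52)),('fUL',(88,505),(95,476)),('fUR',(218,505),(218,472)),
  ('key00',(99,97),(80,101)),('key02',(192,97),(167,98)),('key30',(106,302),(96,292)),('key32',(194,302),(182,290))]:
    X,e=tri([(D['r1'],px(*a,3,(270,80))),(D['r2'],px(*b,3,(205,130)))]); P[n]=X; print(n,X.round(1),np.round(e,2))
pickle.dump(P,open('P.pkl','wb'))
E
```

```text
pin [594.9 173.8  69.3] [0.15 0.15]
slow [565.1 173.9  62.1] [0.57 0.57]
sup [620.9 173.5  83.4] [0.11 0.11]
cLL [497.4 106.6  12.8] [1.25 1.25]
cLR [496.9 239.6  14.5] [0.34 0.34]
cUL [684.4 109.2 100. ] [1.36 1.36]
cUR [683.  239.4 102.5] [0.11 0.11]
red [671.  220.8 101.7] [0.05 0.05]
hs1 [555.7 139.2  45.1] [0.48 0.48]
hs2 [555.9 208.1  43.5] [0.15 0.15]
hs3 [640.3 139.8  88.8] [0.13 0.13]
hs4 [640.4 207.3  88.3] [0.07 0.07]
stud up-low [55.70909183 -0.37669673 21.31366736]
lamp [ 538.3 -238.5   30.9] [0.11 0.11]
bar [ 523.  -230.4   30.5] [0.04 0.04]
fLL [ 432.7 -204.2   30.1] [0.27 0.27]
fLR [ 450.7 -170.3   14.3] [0.17 0.17]
fUL [ 543.9 -263.9   26.3] [0.11 0.11]
fUR [ 562.5 -230.5   23.9] [0.56 0.56]
key00 [ 445.9 -203.9   29.3] [0.03 0.03]
key02 [ 457.3 -182.6   29. ] [0.36 0.36]
key30 [ 493.4 -228.6   32.5] [0.07 0.07]
key32 [ 505.5 -207.7   28.8] [0.02 0.02]
```

```bash
python3 - <<'E'
from station import env
from h import *
r=tool(1,flatx(-.483),[0,0,1]); q=qw(r)
env.move_to([491.4,-213.9,100],q)
env.servo_line([491.4,-213.9,1],velocity=120)
o=env.get_obs(); print(o['eef_pos'],o['ft_force'])
env.set_gripper(0.0,80)
o=env.get_obs(); print(o['time_s'],o['eef_pos'],o['ft_force'],o['grip_width'])
cv2.imwrite('pics/g0.png',env.get_image('wrist'))
env.servo_line([491.4,-213.9,110],velocity=150); env.dwell(.1)
o=env.get_obs(); print(o['time_s'],o['eef_pos'],o['ft_force'],o['wrist_torque'],o['grip_width'])
cv2.imwrite('pics/g1.png',env.get_image('wrist'))
cv2.imwrite('pics/g1t.png',env.get_image('top'))
E
```

```text
[ 491.85280261 -214.0448865     1.76930434] [-0.12016415  0.37887833  0.80384324]
8.7 [ 491.84079412 -214.08246807    1.83485586] [-1.45231579  0.15351539  6.99812021] 0.5214812023022655
9.725 [ 490.88220886 -213.66502114  108.63649431] [-0.67386313  0.11517375 -1.62195905] [-0.00450969 -0.02721108 -0.0256086 ] 0.5221391186274877
```

View pics/g1.png

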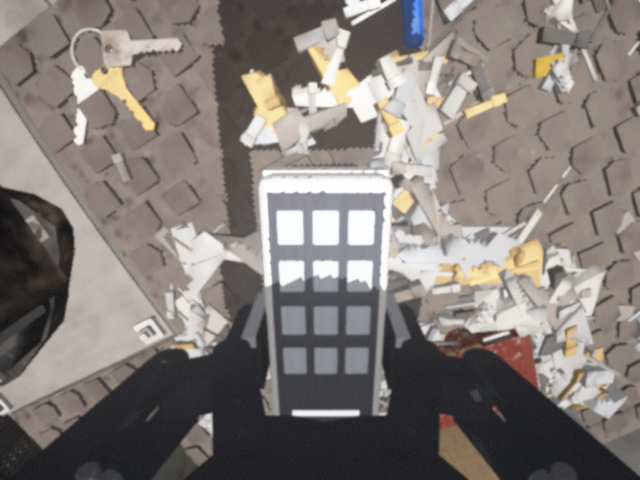

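```bash
python3 - <<'E'
from station import env
from h import *
c=env.get_calibration('wrist'); o=env.get_obs(); T=Rq(o['eef_rot']); p=o['eef_pos']
print(o['eef_rot'])
for n,uv in [('k00',(290,228)),('k01',(325.5,228)),('k02',(361,227)),('k10',(291,275)),('k12',(360,274)),('k30',(295,361)),('k32',(356,360)),('rimL',(262,180)),('rimR',(391,178)),('bar',(325,413))]:
    e,v=ray(c,uv); vt=T.inv().apply(v); et=T.inv().apply(e-p)
    t=(-28.2-et[1])/vt[1]; print(n,(et+t*vt).round(1))
E
```

```text
[ 0.68670566 -0.68646495  0.16966328 -0.1685692 ]
k00 [-45.1 -28.2 -13. ]
k01 [-45.1 -28.2  -1. ]
k02 [-45.5 -28.2  10.9]
k10 [-27.8 -28.2 -13.2]
k12 [-28.2 -28.2  11.1]
k30 [  8.7 -28.2 -12.8]
k32 [  8.2 -28.2  10.8]
rimL [-61.3 -28.2 -21.5]
rimR [-62.  -28.2  20.1]
bar [ 34.9 -28.2  -1.2]
```

```bash
python3 - <<'E'
from station import env
from h import *
import pickle
c=env.get_calibration('wrist'); o=env.get_obs(); T=Rq(o['eef_rot'])
print(T.inv().apply(c['eye']-o['eef_pos']), (T.inv()*Rq(c['attitude'])).as_matrix().round(4))
D=pickle.load(open('D.pkl','rb'));print(D['p1']['eye'],D['p2']['eye'])
# cross check with top / scene cameras
P=pickle.load(open('P.pkl','rb'))
ct=env.get_calibration('top');cs=env.get_calibration('scene')
for n in ['pin','slow','sup','cLL','cLR','cUL','cUR','lamp']: print(n,proj(ct,P[n]).round(1),proj(cs,P[n]).round(1))
t=cv2.imread('pics/g1t.png')[140:260,330:420]
cv2.imwrite('pics/ct.png',cv2.resize(t,None,fx=5,fy=5,interpolation=cv2.INTER_CUBIC))
t=cv2.imread('pics/a_scene.png')[180:270,250:345]
cv2.imwrite('pics/cs.png',cv2.resize(t,None,fx=6,fy=6,interpolation=cv2.INTER_CUBIC))
E
```

```text
[ -79.44605716 -142.42756462   -0.90038771] [[ 4.000e-04  9.491e-01  3.151e-01]
 [ 1.200e-03 -3.151e-01  9.491e-01]
 [ 1.000e+00 -0.000e+00 -1.200e-03]]
[550.03310415 147.63013953 402.29299887] [500.47814877 213.14290802 402.2777584 ]
pin [373.  193.6] [297.8 222.4]
slow [372.9 206.3] [306.1 226.7]
sup [373.3 181.5] [290.4 216.8]
cLL [399.5 237.6] [334.3 232. ]
cLR [345.5 237.7] [316.4 256.8]
cUL [400.6 153.6] [282.7 196.8]
cUR [345.6 154. ] [262.4 218.6]
lamp [541.3 219.9] [362.6 172.4]
```

View pics/ct.png

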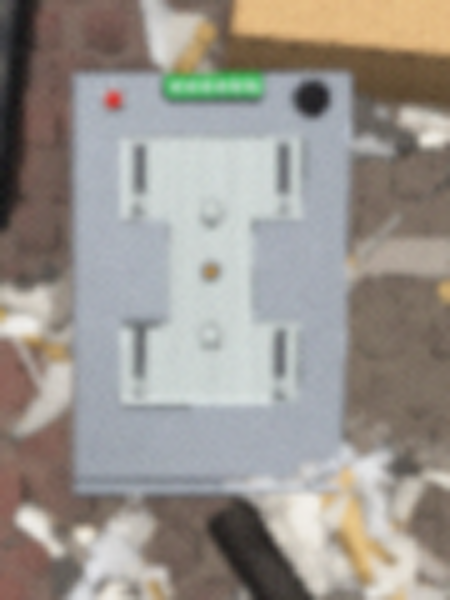

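View pics/cs.png

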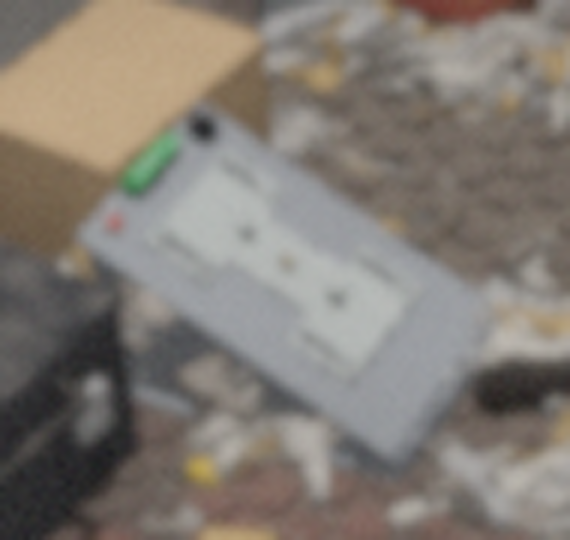

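```bash
cat >> h.py <<'E'
S=np.array([597.3,174.6,63.9]); RP=tool(1,XP,ZP); QP=qw(RP); YP=np.array([0,1.,0])
OFF=-9.8*XP+1.8*ZP
def tcp(d,y,zb): return S+d*XP+y*YP+zb*ZP+OFF
def st(env):
    o=env.get_obs(); v=o['eef_pos']-OFF-S; f=o['ft_force']; q=Rq(o['eef_rot'])
    return np.array([v@XP,v@YP,v@ZP]),np.array([f@XP,f@YP,f@ZP]),o['time_s'],np.degrees((RP.inv()*q).as_rotvec())
def show(env,tag=''):
    p,f,t,a=st(env); print(tag,'t%.2f'%t,'pos',p.round(2),'F',f.round(2),'ang',a.round(2)); return p,f
E
python3 - <<'E'
from station import env
from h import *
env.servo_line([491.4,-213.9,200],velocity=250)
env.move_to(tcp(14,0,90),QP)
show(env)
env.servo_line(tcp(14,0,25),velocity=150); env.dwell(.2)
show(env,'hov'); env.dwell(.2); show(env)
for n in ['scene','top','wrist']: cv2.imwrite(f'pics/h_{n}.png',env.get_image(n))
t=cv2.imread('pics/h_top.png')[140:260,330:420]
t=cv2.resize(t,None,fx=4,fy=4,interpolation=cv2.INTER_CUBIC)
s=cv2.imread('pics/h_scene.png')[160:280,250:360]
s=cv2.resize(s,(440,480),interpolation=cv2.INTER_CUBIC)
cv2.imwrite('pics/h.png',cv2.hconcat([t,s]))
E
```

```text
t11.81 pos [14.22 -0.78 89.87] F [-0.65 -0.09 -2.  ] ang [-0.04  0.06  0.02]
hov t12.59 pos [14.78  0.11 26.1 ] F [-0.98 -0.5  -1.83] ang [ 0.03  0.01 -0.09]
 t12.79 pos [14.24  0.08 25.44] F [-1.06  0.15 -1.24] ang [ 0.01 -0.   -0.04]
```

View pics/h.png

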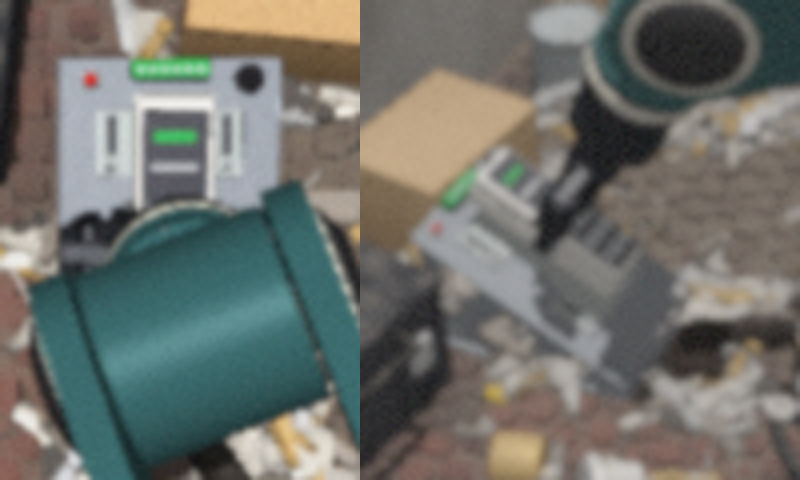

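View pics/h_wrist.png

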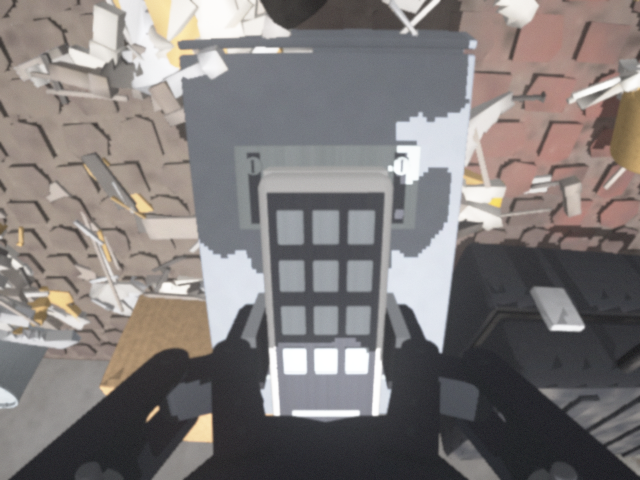

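```bash
python3 - <<'E'
from station import env
from h import *
env.servo_line(tcp(14,.5,14),velocity=60); env.dwell(.3)
p,f0=show(env,'base'); 
for z in np.arange(13,2.9,-1.0):
    env.servo_line(tcp(14,.5,z),velocity=20); env.dwell(.1)
    p,f=show(env,'%.1f'%z)
    if f[2]-f0[2]>7: break
E
```

```text
base t13.57 pos [14.16  0.5  14.17] F [-0.59  0.26 -0.97] ang [ 0.    0.   -0.02]
13.0 t13.93 pos [14.    0.5  13.01] F [-0.25 -0.74 -2.39] ang [-0. -0. -0.]
12.0 t14.28 pos [13.98  0.5  11.98] F [-1.34 -0.31 -1.42] ang [-0. -0.  0.]
11.0 t14.62 pos [14.    0.5  10.99] F [-0.31 -0.07 -1.21] ang [-0.  0.  0.]
10.0 t14.97 pos [14.    0.49  9.98] F [-0.55  0.46 -2.16] ang [-0. -0.  0.]
9.0 t15.32 pos [14.01  0.51  9.  ] F [-0.92 -0.17 -2.78] ang [ 0.  0. -0.]
8.0 t15.68 pos [14.1   0.54  8.1 ] F [ 0.08  0.2  -0.74] ang [ 0.    0.   -0.01]
7.0 t16.02 pos [14.09  0.52  7.05] F [-1.13  0.12  0.8 ] ang [ 0.    0.   -0.01]
6.0 t16.38 pos [14.04  0.51  6.01] F [-0.52  1.26  0.81] ang [ 0.  0. -0.]
5.0 t16.73 pos [14.04  0.51  5.02] F [ 0.07 -0.03  1.5 ] ang [ 0.    0.   -0.01]
4.0 t17.07 pos [14.03  0.51  4.01] F [0.68 0.67 1.34] ang [ 0.  0. -0.]
3.0 t17.43 pos [14.12  0.54  3.53] F [-5.04 -2.53 13.83] ang [0.   0.01 0.01]
```

```bash
python3 - <<'E'
from station import env
from h import *
env.dwell(.3); p,f=show(env,'hold')
for d in np.arange(13,6.9,-1.0):
    env.servo_line(tcp(d,.5,3.0),velocity=20); env.dwell(.1)
    p,f=show(env,'%.1f'%d)
    if f[2]>25 or abs(f[0])>18 or abs(f[1])>12: break
E
```

```text
hold t17.73 pos [14.11  0.58  3.54] F [-5.83 -1.54 14.67] ang [0.   0.   0.01]
13.0 t18.07 pos [13.71  0.6   3.61] F [-0.71 -1.35  8.58] ang [ 0.02  0.01 -0.07]
12.0 t18.43 pos [12.91  0.65  3.62] F [0.81 0.36 5.68] ang [ 0.02  0.01 -0.1 ]
11.0 t18.77 pos [11.94  0.65  3.59] F [2.01 0.03 6.58] ang [ 0.02  0.01 -0.1 ]
10.0 t19.12 pos [10.93  0.65  3.6 ] F [ 2.47 -0.29  6.49] ang [ 0.03  0.01 -0.1 ]
9.0 t19.48 pos [9.94 0.66 3.6 ] F [ 2.29 -0.28  5.76] ang [ 0.03  0.01 -0.1 ]
8.0 t19.82 pos [8.95 0.66 3.6 ] F [ 1.96 -0.04  5.41] ang [ 0.03  0.01 -0.1 ]
7.0 t20.18 pos [7.95 0.66 3.6 ] F [ 2.6  -0.35  5.2 ] ang [ 0.03  0.01 -0.1 ]
```

```bash
python3 - <<'E'
from station import env
from h import *
d=7.0; prev=None
while d>-7:
    d-= 1.0 if d>2 else 0.5
    env.servo_line(tcp(d,.5,3.0),velocity=20); env.dwell(.1)
    p,f=show(env,'%.1f'%d)
    if f[2]>28 or abs(f[0])>15 or abs(f[1])>12: break
E
```

```text
6.0 t20.52 pos [6.92 0.66 3.6 ] F [ 1.94 -0.42  5.63] ang [ 0.03  0.01 -0.1 ]
5.0 t20.88 pos [5.92 0.66 3.58] F [1.84 0.5  5.8 ] ang [ 0.03  0.01 -0.1 ]
4.0 t21.23 pos [4.94 0.65 3.58] F [1.93 0.01 6.66] ang [ 0.03  0.01 -0.1 ]
3.0 t21.57 pos [3.73 0.65 3.56] F [-1.2  -0.11  8.12] ang [ 0.02  0.01 -0.07]
2.0 t21.93 pos [2.68 0.67 3.58] F [-0.33  0.46  8.92] ang [ 0.02  0.01 -0.07]
1.5 t22.27 pos [2.34 0.67 3.58] F [ 0.43 -0.63  7.51] ang [ 0.03  0.01 -0.09]
1.0 t22.62 pos [1.95 0.68 3.57] F [ 2.66 -0.81  5.78] ang [ 0.03  0.01 -0.1 ]
0.5 t22.98 pos [1.52 0.66 3.59] F [ 1.83 -0.    5.24] ang [ 0.03  0.01 -0.11]
0.0 t23.32 pos [1.05 0.66 3.59] F [3.27 0.52 4.47] ang [ 0.03  0.01 -0.12]
-0.5 t23.68 pos [0.56 0.68 3.63] F [ 2.76 -0.27  5.43] ang [ 0.03  0.01 -0.12]
-1.0 t24.02 pos [0.   0.67 3.57] F [2.86 0.04 5.66] ang [ 0.03  0.01 -0.11]
-1.5 t24.38 pos [-0.47  0.68  3.58] F [2.72 0.04 4.84] ang [ 0.03  0.01 -0.11]
-2.0 t24.73 pos [-0.79  0.67  3.6 ] F [5.52 0.13 3.1 ] ang [ 0.03  0.01 -0.13]
-2.5 t25.07 pos [-0.96  0.67  3.64] F [8.14 0.76 0.92] ang [ 0.03  0.   -0.17]
-3.0 t25.43 pos [-1.04  0.69  3.73] F [10.84  0.33 -2.81] ang [ 0.04  0.   -0.23]
-3.5 t25.77 pos [-1.13  0.66  3.77] F [14.88  0.22 -5.22] ang [ 0.05  0.01 -0.27]
-4.0 t26.12 pos [-1.22  0.69  3.86] F [17.59 -0.87 -7.69] ang [ 0.05  0.01 -0.32]
```

```bash
python3 - <<'E'
from station import env
from h import *
for d in [-1,0,1,2,3,4,5]:
    env.servo_line(tcp(d,.5,3.4),velocity=20); env.dwell(.1)
    p,f=show(env,'tug%.1f'%d)
    if abs(f[0])>14: break
for d in [1,-1,-2.2]:
    env.servo_line(tcp(d,.5,3.4),velocity=20); env.dwell(.1)
    p,f=show(env,'back%.1f'%d)
E
```

```text
tug-1.0 t26.52 pos [-0.6   0.55  3.62] F [ 3.83 -0.08  4.16] ang [ 0.01 -0.   -0.05]
tug0.0 t26.88 pos [-0.59  0.55  3.55] F [-5.82 -0.27 13.85] ang [-0.    0.    0.07]
tug1.0 t27.23 pos [-0.61  0.53  3.48] F [-14.76  -1.7   23.23] ang [-0.02  0.    0.2 ]
back1.0 t27.57 pos [-0.6   0.55  3.48] F [-15.51  -2.21  23.36] ang [-0.02 -0.    0.2 ]
back-1.0 t27.93 pos [-0.93  0.59  3.59] F [-0.27  0.23  7.81] ang [ 0.01  0.   -0.  ]
back-2.2 t28.27 pos [-1.04  0.58  3.71] F [ 8.52 -0.   -1.92] ang [ 0.02  0.   -0.13]
```

```bash
python3 - <<'E'
from station import env
from h import *
env.servo_line(tcp(-1,.5,3.6),velocity=20); env.dwell(.1); show(env,'pre')
env.set_gripper(1.0); env.dwell(.2); show(env,'open')
env.servo_line(tcp(-1,.5,80),velocity=100); 
env.move_to(tcp(60,0,230),QP); env.dwell(.2); show(env)
import pickle
c=env.get_calibration('wrist')
cv2.imwrite('pics/e_w.png',env.get_image('wrist'))
env.goto_joints([-1.0,-0.1,1.5,0,1.6,-.5]); 
for n in ['scene','top']: cv2.imwrite(f'pics/e_{n}.png',env.get_image(n))
print(env.get_obs()['time_s'])
t=cv2.imread('pics/e_top.png')[140:260,330:420]
t=cv2.resize(t,None,fx=4,fy=4,interpolation=cv2.INTER_CUBIC)
s=cv2.imread('pics/e_scene.png')[160:280,250:360]
s=cv2.resize(s,(440,480),interpolation=cv2.INTER_CUBIC)
cv2.imwrite('pics/e.png',cv2.hconcat([t,s])); pickle.dump(c,open('cw.pkl','wb'))
E
```

```text
pre t28.62 pos [-0.78  0.54  3.66] F [4.62 0.82 1.15] ang [ 0.01 -0.   -0.03]
open t29.31 pos [-1.03  0.49  3.59] F [0.69 0.17 0.73] ang [-0. -0.  0.]
 t31.12 pos [ 5.915e+01 -1.000e-01  2.285e+02] F [ 0.67 -0.99  0.11] ang [-0.04 -0.01  0.13]
33.7667
```

View pics/e.png

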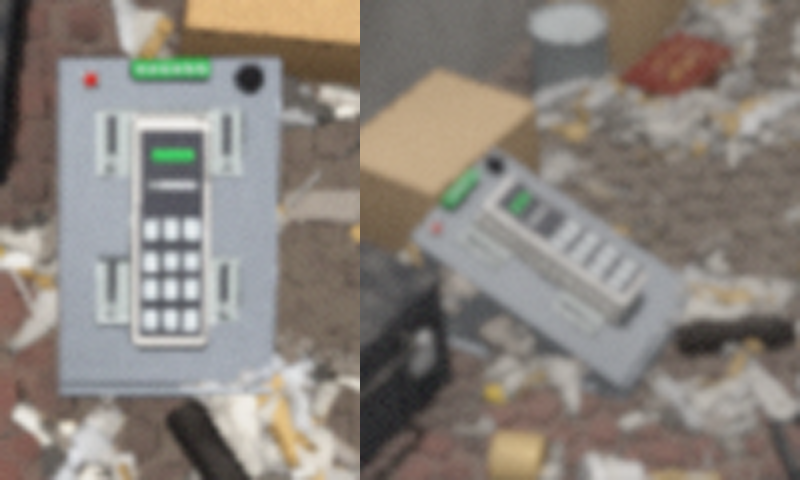

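View pics/e_w.png

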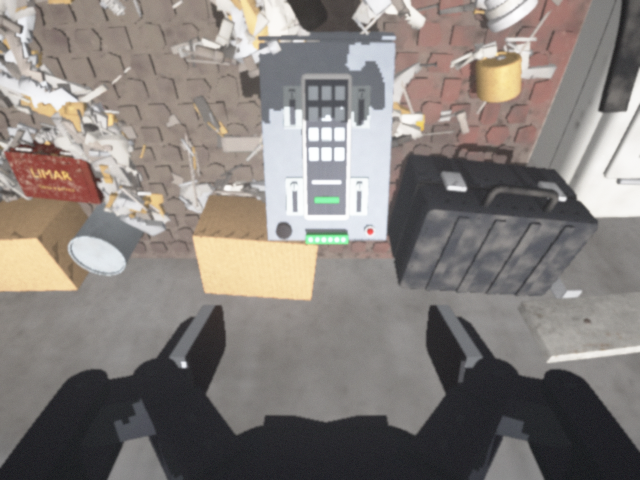

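```bash
python3 - <<'E'
from station import env
from h import *
import pickle
c=env.get_calibration('top')
def hit(c,uv,h):
    e,v=ray(c,uv); X=e+v*(((S+h*ZP-e)@ZP)/(v@ZP)); return np.array([(X-S)@XP,(X-S)@YP])
def px(u,v,f,o): return ((u+.5)/f-.5+o[0],(v+.5)/f-.5+o[1])
pin=hit(c,px(210,271,5,(330,140)),5); lo=hit(c,px(210,335,5,(330,140)),10.5); up=hit(c,px(211,213,5,(330,140)),10.5)
lamp=hit(c,px(173,155,4,(330,140)),30); 
print(pin,lo,up,lamp,'lamp-pin',lamp-pin,'expect 43')
w=cv2.imread('pics/e_w.png')[25:250,250:410]; cv2.imwrite('pics/ew.png',cv2.resize(w,None,fx=2.6,fy=2.6,interpolation=cv2.INTER_CUBIC))
E
```

```text
[-0.6804214   2.48828418] [-30.84233633   2.36748283] [28.42119897  2.63780344] [40.92261552  1.21554009] lamp-pin [41.60303693 -1.27274409] expect 43
```

View pics/ew.png

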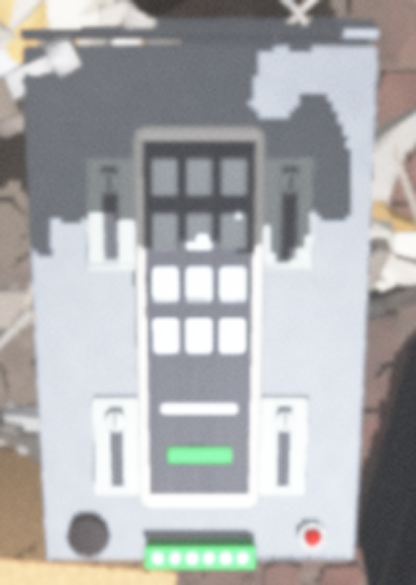

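```bash
python3 - <<'E'
from station import env
env.job_done(); print(env.get_obs()['time_s'])
E
```

```text
the job is handed in; nothing more can be done
the job is handed in; nothing more can be done
```

I mounted the reader on the larger bench stand, lamp end up, and handed the job in after about 34 s. The interface gave no verdict.

**What I did:** I gripped the reader at x ≈ -10 mm and lowered it onto the studs as found in the wrist pictures. The heads went into the wide ends at the first try. I felt the pin and then the strip, at about 15 N. I slid it 14.8 mm down the slope to a hard stop, released it and moved the arm clear.

**Last checks:**
- **Home position:** the stop came where the slots should meet the shanks (14 + 0.7 mm expected). In the top picture the lamp sits 41.6 mm up the slope from the pin, where 42.3 to 43 mm is expected; I put the difference down to pixel error.
- **Seating:** the pictures after release show the reader in place, centred and looking flat.
- **Forces:** the highest I read against the stand was about 28 N (23 N straight into it), during the tug test. I sampled forces between steps, not continuously.
- **Locking pin:** the snap itself showed in no single force reading. I infer it from a tug up the slope at about 15 N, which did not move the reader. Part of that resistance was friction, because the reader was also being pressed at 23 N.
- **Bystanders:** I stayed clear of all four. I saw no movement of those in the final pictures, but I did not measure them.

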